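Wind down the wing nut of the pickle-jar press

TASK

Run the wing nut of the small jar press clockwise (seen from above) with light fingertip strokes on its wings, until the sprung foot sits snugly on the jar's lid: clearly pressing, the spring squeezed a few millimetres, but far from squashed flat. Never pinch the nut or push on the spindle or foot, lift nothing, and leave the jar and the other things in the drawer where they are.

Things in the scene. Friction and masses are not known exactly. Their poses are not given: they have to be found in the camera images.
- press: Fixed jar press standing in the drawer (floor 8 mm above the work surface): dark wooden base 125 x 120 x 14 mm, upright wooden back board, steel bracket arm. Origin: underside of the base, on the vertical screw axis; z up; +x is the open side, away from the board, and points away from the robot within 0.5 rad.
- board_top (a point): Middle of the top front edge of the press's back board (120 mm wide along the press's y, 14 mm thick): 42 mm behind the screw axis, 235 mm above the press origin, 38 mm above the wings' tops, so a finger cannot well pass behind the nut.
- bracket_end (a point): Middle of the top front edge of the steel bracket arm, 20 mm in front of the screw axis, 174 mm above the press origin. The arm is 36 mm wide, 14 mm thick and runs back to the board; the nut lies on it.
- wing_nut: Brass wing nut; turns about the press axis, does not rise or sink. Origin on the axis, 176 mm above the press origin; x axis along its two opposite wings (alike). Each wing is an upright plate 8 to 36 mm from the axis, 6 mm thick, 3 to 21 mm above the origin; hub 20 mm across, 27 mm tall. Stays where it is left. A wing yields to about 2 N; over 18 N from the fingers counts as pinching or forcing.
- spindle: Vertical steel spindle under the bracket, carrying a 44 mm black rubber foot; driven down 16 mm per clockwise turn of the nut, never to be pushed itself. Origin at the lower end of its 20 mm collar: 149 mm above the press origin when fully up, 133 mm when the foot meets the lid; each mm below that squeezes the spring 1 mm. It starts 3 to 9 mm down from fully up.
- foot_spring (a joint): Squeeze of the foot's spring in m: 0 = foot hanging free, 0.013 = squashed flat; 0.6 N per mm. Snug is 0.0015 to 0.008; more than 0.010 is overtightened.
- foot_face (a point): Centre of the underside of the rubber foot; the gap to the lid is its height less 122 mm.
- jar: Closed clear glass jar with a flat steel lid, 64 mm across, 100 mm tall, about 350 g, loose, standing on the press base under the foot. Origin at the centre of its underside (22 mm above the work surface).
- tray: Loose blue plastic tray, 200 x 130 x 28 mm, origin at the centre of its underside; bystander with the spoon in it.
- spoon: Loose wooden spoon, 160 mm long, lying in the tray; bystander.
- pot: Loose white ceramic pot, 110 mm across, 72 mm tall, with a hinged cover that stands open to about 180 mm above the drawer floor; origin at the centre of its underside; bystander.
- sieve: Loose stainless steel sieve, bowl 92 mm across and 32 mm tall, with a straight handle reaching 145 mm along +y; origin under the bowl; bystander.
There are look-alikes about, which are no part of the job. Of the things like the jar, leave any that is pink, red or turquoise; of the rest the smaller one is meant.

How it is judged (in metres and radians):
At the end, for the whole second after the job is handed in: The foot presses on the jar's lid with its spring squeezed 1.5 to 8 mm, the nut is at rest and the jar stands upright within 12 mm of where it was (value of joint foot_spring between 0.0015 and 0.008 m and contact force between spindle and jar above 0.5 N and angular speed of wing_nut below 0.05 rad/s and angle between jar's own z axis and vertical below 0.05 rad and distance of jar from where it was at the start of the episode below 0.012 m); the robot touches nothing.
It fails at once if the wing nut is pinched or forced (over 18 N from the fingers) (contact force between the fingers and wing_nut above 18 N).
It fails at once if the spindle or foot is pushed by the robot instead of the nut (over 3 N) (contact force between any of the fingers, the arm and spindle above 3 N).
It fails at once if the spring is overtightened (squeezed over 10 mm) (value of joint foot_spring above 0.01 m).
It fails at once if the jar is lifted or shifted more than 12 mm (distance of jar from where it was at the start of the episode above 0.012 m).
It fails at once if a bystander (tray, spoon, pot or sieve) is lifted or moved more than 25 mm (distance of any of tray, spoon, pot, sieve from where it was at the start of the episode above 0.025 m).
It also fails if it takes over 58 s, if anything falls off the work surface, if the arm or the gripper's body presses on something with over 40 N, if the wrist force passes 120 N, or if a joint passes its speed limit or range.

ROBOT

A 7-joint arm with a two-finger parallel gripper is mounted at the origin on the work surface. World frame = base frame: x ahead of the robot, y to its left, z up, the work surface at z = 0. Lengths are in mm, angles in rad, forces in N, time in s.
With the tool pointing down it reaches from about 400 to 850 mm from the base axis. Payload 10.4 kg.
Tool frame: the origin (TCP) lies at the very end of the fingers, on their centre line; the grasp point (between the pads) lies 19 mm behind it; z points along the fingers, y is the direction in which the jaws open and shut (so a half turn about z gives the same grasp; the last joint's range is limited). The gripper opens to 87 mm and grips with 3 to 60 N. Pads are 19 mm wide; open, the fingers measure 117 mm over their backs; the gripper's body (75 mm by 190 mm) begins 51 mm behind the grasp point.
Start: joints at [-1.2, 0.332, -0.065, 1.46, 0.022, 1.35, -0.088], TCP at [239.802, 577.189, 222.576] pointing down, gripper open.
Joint ranges: [-2.6, 2.6], [-0.5, 2.12], [-1.47, 1.34], [0.16, 2.42], [-1.27, 4.41], [0.06, 2.06], [-2.6, 2.6]. Speed limits (rad/s): [2.22, 2.22, 2.79, 2.79, 3.14, 3.14, 3.14].

INTERFACE

Orientations are given as a unit quaternion [x, y, z, w].
In Python, from cell import state, camera, ticket, boxes_of, pinpoint gives the robot as it stands.
- The arm moves only by the tool move_arm, never from a script. Its argument "plan" is a list of rows, each an object of numbers: "tx", "ty", "tz": the shift along the tool's x, y, z in m; "twist": the turn about the tool's z in degrees. In form: [{"tx": .., "ty": .., "tz": .., "twist": ..}, ...]. A call has 1 to 10 rows; each row is the pose to reach, as a shift and turn from the pose measured when the call began, along the tool's axes at that moment; what a row does not reach only later rows make up. A row lasts 1/8 s, in which the tool goes at most 62.5 mm and 10.7 degrees, less where a joint would pass 70% of its speed; a pose out of reach is approached as far as the arm can. A call with a gripper value outside its range is refused whole. "jaw" is the opening in per cent of the stroke, from 0 (shut) to 100 (fully open), set as the call begins (left out, the last holds). The fingers move at their own pace and stop on an object; "grip_force" is the grip in N (left out, the last holds). Time passes only in rows, so rows that repeat a pose let the fingers close. It gives the time, the measured TCP pose, the force and the opening at its end, in the units of the state.
- state(): the state, without advancing time (a new reading comes with each control period).
- camera(name): name is "scene" or "top" or "wrist"; returns a dict with "img" (400x640x3 uint8, red, green, blue), "intrinsics" (3x3 intrinsics, pixels), "dist_coeffs" ([k1, k2, p1, p2, k3] as OpenCV has them; the pictures are not rectified), "rvec" (rotation vector, rad) and "tvec" (3), from world to camera coordinates, as OpenCV has them; the wrist camera has in their place "hand_eye" (4x4, takes a point from camera to tool coordinates, whose origin is the TCP and whose axes are the flange's). Camera axes: x right, y down, z forward; pixel columns grow to the right and rows downward; lengths in mm; the calibration is good to about 2 mm. A picture is of the moment at which its call begins: read the wrist's pose just before it. There is no depth.
- ticket.close_job(): hands the job in, once; it reports no verdict.
Trained networks look in a picture, given as the dict that the camera call returned (one of the last four; its "shot" number tells which), for a name from the list of things; names that differ only in an ending like _2 or _b are one class to them, and where a whole thing is asked for, a point or a joint stands for the part that bears it (a point fixed in the world has none). Each returns a list of dicts, best first, with "confidence" (0 to 1); they miss things now and then, are a little off and sometimes report something else, mostly with a low value. They report only what shows in the picture. A call takes as long as a camera call. They do not tell look-alikes from the thing itself.
- boxes_of(picture, name): "xy" ([column, row] in pixels, amid what is visible of it).
- pinpoint(picture, name): "xy" ([column, row] in pixels: a listed point, or the origin of a listed thing).
The state is a dict: "t": time; "q": joint angles; "joint_vel": joint speeds; "joint_torque": joint torques, N m; "eef_pos": TCP position; "tool_rot": TCP orientation; "ft_force": force on the tool from outside, world axes, zero at the start; "ft_torque": the same for the moment, N m; "finger_gap": opening from 0.0 (shut) to 1.0 (fully open).
Only numpy, scipy, OpenCV 4.12 (cv2) and the standard library are available. Lean on these libraries where they do the work, as an engineer would, in place of code of your own. Each camera call takes 0.05 s, during which the arm holds its last target. There are 200 camera calls.

## Working session

There is one attempt and no reset: what is moved stays moved. The work goes in short steps, Python scripts to look and compute and a tool call to move; the robot and the scene stay as the last step left them, time stands still between calls to the robot, and variables do not carry over. Pictures are saved under pics/ and viewed, about 8 in all and at most 12, crops included, and the job is handed in when it is done.

Besides the shell and the picture viewer there is one more tool, called after "Emit:" as name(argument=value, ...), one argument or row to a line, values as JSON. move_arm: Moves the arm, as the interface text tells. Its arguments: {"type":"object","properties":{"plan":{"type":"array"},"jaw":{"type":"number"},"grip_force":{"type":"number"}},"required":["plan"]}

```bash
ls; mkdir -p pics; cat > h.py <<'E'
import numpy as np, cv2
from cell import state, camera, ticket, boxes_of, pinpoint
from scipy.spatial.transform import Rotation as R
def ray(p,xy):
    Rm=cv2.Rodrigues(np.array(p["rvec"],float))[0]; t=np.array(p["tvec"],float).ravel()
    u=cv2.undistortPoints(np.array([[xy]],float),np.array(p["intrinsics"],float),np.array(p["dist_coeffs"],float))[0,0]
    return -Rm.T@t, Rm.T@np.array([u[0],u[1],1])
def at_z(p,xy,z):
    o,d=ray(p,xy); return o+d*(z-o[2])/d[2]
def proj(p,P):
    return cv2.projectPoints(np.array(P,float).reshape(-1,1,3),np.array(p["rvec"],float),np.array(p["tvec"],float),np.array(p["intrinsics"],float),np.array(p["dist_coeffs"],float))[0][:,0]
def tri(a,b):
    (o1,d1),(o2,d2)=a,b
    A=np.stack([d1,-d2],1); s=np.linalg.lstsq(A,o2-o1,rcond=None)[0]
    p,q=o1+s[0]*d1,o2+s[1]*d2
    return (p+q)/2, np.linalg.norm(p-q)
def save(p,name): cv2.imwrite("pics/"+name,cv2.cvtColor(p["img"],cv2.COLOR_RGB2BGR))
E
python3 - <<'E'
from h import *
print(state())
P={n:camera(n) for n in("scene","top")}
for n,p in P.items():
    save(p,n+"1.png")
    for k in("press","board_top","bracket_end","wing_nut","spindle","foot_face","jar","tray","pot","sieve"):
        print(n,k,[(np.round(d["xy"]).tolist(),round(d["confidence"],2)) for d in pinpoint(p,k)][:4])
E
```

```text
pics
{'t': 0.0, 'q': array([-1.19957761,  0.33289699, -0.06470053,  1.46096685,  0.02162933,
        1.34993641, -0.08852098]), 'joint_vel': array([ 0.00046274,  0.00101327,  0.00054881,  0.00012449,  0.00038646,
        0.00037794, -0.00086358]), 'joint_torque': array([ 3.30140901e-04, -6.23249388e+01,  2.48325843e-02, -3.89893556e+01,
       -6.12567225e-02,  3.97675973e-02,  1.36249951e-04]), 'eef_pos': array([239.68134623, 576.76841622, 221.72609893]), 'tool_rot': array([ 1.95635619e-01,  9.80676365e-01, -7.49156020e-04, -9.81816003e-05]), 'ft_force': array([ 0.23796591, -0.22223436,  0.40864932]), 'ft_torque': array([ 0.02101885,  0.0216819 , -0.00256388]), 'finger_gap': 0.9998008091135219}
scene press [([308.0, 226.0], 0.91)]
scene board_top [([312.0, 171.0], 0.94), ([306.0, 190.0], 0.72)]
scene bracket_end [([305.0, 196.0], 0.56)]
scene wing_nut [([307.0, 221.0], 0.52), ([304.0, 189.0], 0.4)]
scene spindle [([310.0, 200.0], 0.41)]
scene foot_face [([306.0, 198.0], 0.65)]
scene jar [([444.0, 249.0], 0.83), ([417.0, 266.0], 0.81), ([342.0, 327.0], 0.81), ([309.0, 222.0], 0.71)]
scene tray [([256.0, 179.0], 0.92)]
scene pot [([342.0, 264.0], 0.64)]
scene sieve [([211.0, 225.0], 0.59), ([308.0, 190.0], 0.44)]
top press [([327.0, 195.0], 0.74)]
top board_top [([340.0, 204.0], 0.74)]
top bracket_end [([322.0, 180.0], 0.78)]
top wing_nut [([330.0, 188.0], 0.68)]
top spindle []
top foot_face []
top jar [([212.0, 127.0], 0.88), ([193.0, 287.0], 0.74), ([198.0, 182.0], 0.67), ([196.0, 250.0], 0.59)]
top tray [([447.0, 202.0], 0.9)]
top pot [([260.0, 187.0], 0.94)]
top sieve [([406.0, 106.0], 0.58)]
```

```bash
python3 - <<'E'
from h import *
p=camera("top");q=camera("scene")
for n,k,xs in(("board",235,(340,204)),("bracket",182,(322,180)),("nut",184,(330,188)),("press",8,(327,195))):
    print(n,at_z(p,xs,k+ (8 if n=="board" else 0)))
a=cv2.cvtColor(p["img"],cv2.COLOR_RGB2BGR);b=cv2.cvtColor(q["img"],cv2.COLOR_RGB2BGR)
m=np.vstack([np.hstack([cv2.resize(a,(400,250)),cv2.resize(b,(400,250))]),
 np.hstack([cv2.resize(a[140:240,260:420],(400,250),interpolation=2),cv2.resize(b[145:270,210:410],(400,250),interpolation=2)])])
cv2.imwrite("pics/m1.png",m)
E
```

```text
board [490.6663037  54.8709805 243.       ]
bracket [555.80280102  96.72223313 182.        ]
nut [534.61154092  76.73426651 184.        ]
press [527.8399063   81.88569372   8.        ]
```

View pics/m1.png

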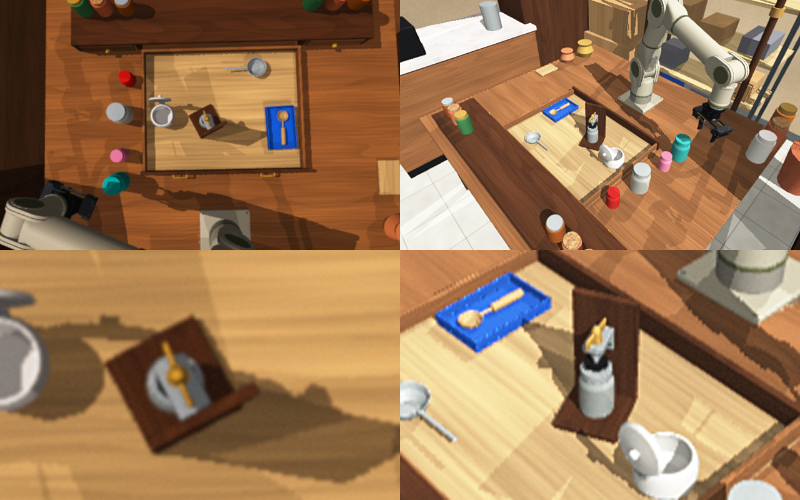

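Emit:
move_arm(
  plan=[
    {"tx": -0.02,"ty": -0.015,"tz": -0.05},
    {"tx": -0.06,"ty": -0.045,"tz": -0.09},
    {"tx": -0.11,"ty": -0.083,"tz": -0.11},
    {"tx": -0.15,"ty": -0.113,"tz": -0.12},
    {"tx": -0.19,"ty": -0.143,"tz": -0.12},
    {"tx": -0.23,"ty": -0.173,"tz": -0.12},
    {"tx": -0.27,"ty": -0.203,"tz": -0.12},
    {"tx": -0.31,"ty": -0.233,"tz": -0.12},
    {"tx": -0.35,"ty": -0.263,"tz": -0.12},
    {"tx": -0.39,"ty": -0.293,"tz": -0.12},
  ],
  jaw=0,
  grip_force=5,
)

```text
validation failed for argument at $.pl...
```

```bash
cat >> h.py <<'E'
def wristcam():
    s=state(); p=camera("wrist")
    T=np.eye(4); T[:3,:3]=R.from_quat(s["tool_rot"]).as_matrix(); T[:3,3]=s["eef_pos"]
    M=np.linalg.inv(T@np.array(p["hand_eye"])); p["rvec"]=cv2.Rodrigues(M[:3,:3])[0].ravel(); p["tvec"]=M[:3,3]
    return p
E
python3 - <<'E'
from h import *
s=state();p=wristcam();print(s['t'],s['q'],s['eef_pos'],s['tool_rot'],s['finger_gap'])
print(np.round(p["hand_eye"],2),p["intrinsics"][0])
for k in("wing_nut","board_top","bracket_end"):print(k,[(d['xy'],d['confidence']) for d in pinpoint(p,k)])
print(proj(p,[[534,77,184]]))
x0=R.from_quat(s['tool_rot']);print(x0.inv().apply(np.array([534,77,340])-s['eef_pos']))
save(p,"w1.png")
E
```

```text
1.2 [-1.19961172  0.33219606 -0.06471196  1.46008704  0.02158049  1.34992218
 -0.08851036] [239.78167912 577.19464819 222.58420424] [ 1.95622804e-01  9.80679212e-01  4.29688017e-05 -1.25065790e-05] 1.0051762902313934
[[-0.0000e+00 -9.7000e-01 -2.5000e-01  6.8100e+01]
 [ 1.0000e+00 -0.0000e+00  0.0000e+00  3.0000e-02]
 [-0.0000e+00 -2.5000e-01  9.7000e-01 -1.6101e+02]
 [ 0.0000e+00  0.0000e+00  0.0000e+00  1.0000e+00]] [285.12786865   0.         322.67547338]
wing_nut []
board_top []
bracket_end []
[[ 60.99804215 541.57932086]]
[-463.61290826 -349.0145674  -117.46266876]
```

Emit:
move_arm(
  plan=[
    {"tx": -0.02,"ty": -0.015,"tz": -0.05,"twist": 0},
    {"tx": -0.06,"ty": -0.045,"tz": -0.09,"twist": 0},
    {"tx": -0.11,"ty": -0.083,"tz": -0.11,"twist": 0},
    {"tx": -0.15,"ty": -0.113,"tz": -0.12,"twist": 0},
    {"tx": -0.19,"ty": -0.143,"tz": -0.12,"twist": 0},
    {"tx": -0.23,"ty": -0.173,"tz": -0.12,"twist": 0},
    {"tx": -0.27,"ty": -0.203,"tz": -0.12,"twist": 0},
    {"tx": -0.31,"ty": -0.233,"tz": -0.12,"twist": 0},
    {"tx": -0.35,"ty": -0.263,"tz": -0.12,"twist": 0},
    {"tx": -0.39,"ty": -0.293,"tz": -0.12,"twist": 0},
  ],
  jaw=0,
  grip_force=5,
)

```text
t: 2.65
eef_pos: [488.1, 155.5, 342.8]
tool_rot: [0.196, 0.981, 0.0, 0.0]
ft_force: [0.6, 0.4, 0.2]
finger_gap: 0.02
```

Emit:
move_arm(
  plan=[
    {"tx": -0.035,"ty": -0.028,"tz": 0,"twist": 0},
    {"tx": -0.073,"ty": -0.055,"tz": 0,"twist": 0},
    {"tx": -0.073,"ty": -0.055,"tz": 0,"twist": 0},
  ],
)

```text
t: 3.02
eef_pos: [535.6, 72.7, 342.8]
tool_rot: [0.199, 0.98, -0.0, 0.001]
ft_force: [0.2, 0.4, -0.1]
finger_gap: 0.003
```

```bash
python3 - <<'E'
from h import *
s=state();p=wristcam();print(s['t'],s['q'],s['eef_pos'],s['finger_gap'])
for k,z in(("wing_nut",184),("board_top",243),("bracket_end",182)):print(k,[(d['xy'],d['confidence'],at_z(p,d['xy'],z)) for d in pinpoint(p,k)])
cv2.imwrite("pics/w2.png",cv2.resize(p["img"][:,:,::-1],(800,500)))
E
```

```text
3.025 [-0.591787    0.09965796  0.40891069  1.50138841 -0.03865962  1.54785911
  0.98703962] [535.58450383  72.65941585 342.81238734] 0.0034567354514692117
wing_nut [([322.9, 172.9], 0.91, array([527.87732911,  76.57630033, 184.        ]))]
board_top [([289.6, 152.4], 0.86, array([488.3275522 ,  60.19936865, 243.        ])), ([322.1, 163.1], 0.22, array([508.97189518,  83.66550758, 243.        ]))]
bracket_end [([335.9, 183.1], 0.95, array([545.10707927,  85.60521371, 182.        ]))]
```

View pics/w2.png

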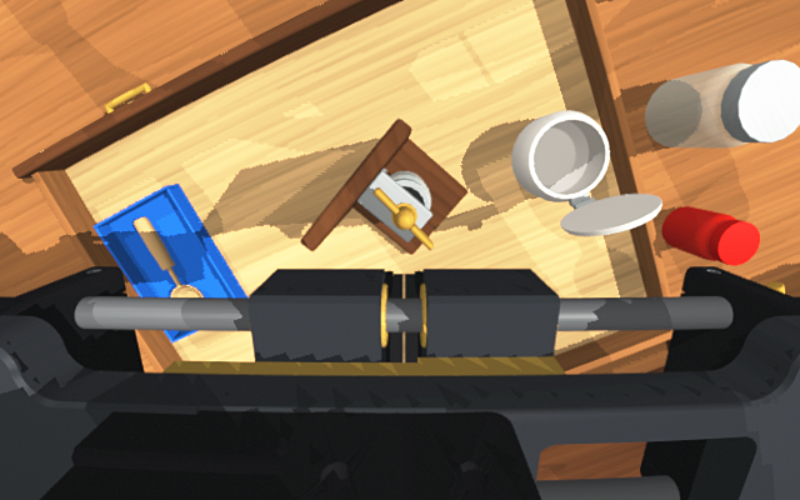

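```bash
cat >> h.py <<'E'
C=np.array([527.,77.])
E
python3 - <<'E'
from h import *
p=wristcam()
im=p["img"].astype(int);r,g,b=im[...,0],im[...,1],im[...,2]
hsv=cv2.cvtColor(p["img"],cv2.COLOR_RGB2HSV).astype(int)
sub=(slice(140,210),slice(290,360))
H=hsv[sub];m=(H[...,0]>12)&(H[...,0]<30)&(H[...,1]>140)&(H[...,2]>120)
n,l,st,c=cv2.connectedComponentsWithStats(m.astype(np.uint8))
i=1+np.argmax(st[1:,4]);print(st[1:,:].tolist())
ys,xs=np.where(l==i);P=np.array([at_z(p,(x+290,y+140),202)[:2] for x,y in zip(xs,ys)])
print(P.mean(0));u,s,v=np.linalg.svd(P-P.mean(0));print(np.degrees(np.arctan2(v[0,1],v[0,0])),(P-P.mean(0))@v[0] and 0 if 0 else (((P-P.mean(0))@v[0]).min(),((P-P.mean(0))@v[0]).max()))
print(at_z(p,(302.4,152),205),at_z(p,(345.6,196.8),205))
E
```

```text
[[64, 0, 1, 1, 1], [6, 14, 47, 49, 597], [63, 30, 6, 6, 6], [52, 39, 3, 2, 4], [60, 39, 1, 1, 1], [37, 60, 5, 5, 5]]
[526.7071441   78.39849167]
20.514862705262832 (np.float64(-35.142070663011744), np.float64(35.79074927920059))
[493.90936983  72.17669339 205.        ] [556.40530082  96.19604271 205.        ]
```

```bash
cat >> h.py <<'E'
C=np.array([527.,77.7])
def rows(tgts):
    "tgts: (psi deg, tangential clearance, radial, z); prints rows rel. to current pose"
    s=state(); r=R.from_quat(s["tool_rot"]); x=r.apply([1,0,0]); y0=np.degrees(np.arctan2(x[1],x[0]))
    print("t",s["t"],"q7",round(s["q"][6],2),"pos",np.round(s["eef_pos"],1),"yaw",round(y0,1),"f",np.round(s["ft_force"],1))
    o=[]
    for psi,tg,rad,z in tgts:
        a=np.radians(psi);c,n=np.cos(a),np.sin(a)
        w=np.array([*(C+rad*np.array([c,n])+tg*np.array([-n,c])),z])
        d=r.inv().apply(w-s["eef_pos"])/1000; tw=-((psi+90-y0+180)%360-180)
        o.append("{"+'"tx": %.3f, "ty": %.3f, "tz": %.3f, "twist": %.0f'%(*d,tw)+"}")
    print(", ".join(o))
E
python3 - <<'E'
from h import *
rows([(57,26,28,300),(48,24,28,250),(39,24,28,235),(30,24,28,225),(20.5,24,28,215),(20.5,24,28,215)])
E
```

```text
t 3.275 q7 0.99 pos [534.1  78.  342.8] yaw 157.6 f [ 0.4  0.4 -0.8]
{"tx": 0.027, "ty": 0.029, "tz": 0.043, "twist": 11}, {"tx": 0.020, "ty": 0.031, "tz": 0.093, "twist": 20}, {"tx": 0.014, "ty": 0.033, "tz": 0.108, "twist": 29}, {"tx": 0.008, "ty": 0.034, "tz": 0.118, "twist": 38}, {"tx": 0.002, "ty": 0.034, "tz": 0.128, "twist": 47}, {"tx": 0.002, "ty": 0.034, "tz": 0.128, "twist": 47}
```

Emit:
move_arm(
  plan=[
    {"tx": 0.027,"ty": 0.029,"tz": 0.043,"twist": 10},
    {"tx": 0.02,"ty": 0.031,"tz": 0.093,"twist": 20},
    {"tx": 0.014,"ty": 0.033,"tz": 0.108,"twist": 29},
    {"tx": 0.008,"ty": 0.034,"tz": 0.118,"twist": 38},
    {"tx": 0.002,"ty": 0.034,"tz": 0.128,"twist": 47},
    {"tx": 0.002,"ty": 0.034,"tz": 0.128,"twist": 47},
    {"tx": 0.002,"ty": 0.034,"tz": 0.128,"twist": 47},
  ],
)

```text
t: 4.15
eef_pos: [545.1, 111.0, 215.3]
tool_rot: [0.568, 0.823, 0.001, -0.0]
ft_force: [-0.0, -0.1, 0.5]
finger_gap: 0.002
```

```bash
python3 - <<'E'
from h import *
rows([(20.5,24,28,204),(20.5,24,28,193),(20.5,24,28,193),(20.5,20,28,193),(20.5,16,28,193),(20.5,13,28,193),(15.5,12.5,28,193),(10,12.5,28,193),(4,12.5,28,193)])
p=wristcam()
for n,P in(("hub",[527,77.7,211]),("tip",[527+36*.937,77.7+36*.35,205]),("tcp",[*state()["eef_pos"]])):print(n,proj(p,[P]))
cv2.imwrite("pics/w3.png",p["img"][:,:,::-1])
E
```

```text
t 4.15 q7 0.15 pos [545.1 111.  215.3] yaw 110.8 f [-0.  -0.1  0.5]
{"tx": -0.001, "ty": -0.001, "tz": 0.011, "twist": 0}, {"tx": -0.001, "ty": -0.001, "tz": 0.022, "twist": 0}, {"tx": -0.001, "ty": -0.001, "tz": 0.022, "twist": 0}, {"tx": -0.005, "ty": -0.001, "tz": 0.022, "twist": 0}, {"tx": -0.009, "ty": -0.001, "tz": 0.022, "twist": 0}, {"tx": -0.012, "ty": -0.001, "tz": 0.022, "twist": 0}, {"tx": -0.015, "ty": 0.000, "tz": 0.022, "twist": 5}, {"tx": -0.018, "ty": 0.001, "tz": 0.022, "twist": 11}, {"tx": -0.021, "ty": 0.002, "tz": 0.022, "twist": 17}
hub [[278.5203819  268.09553707]]
tip [[333.99257696 263.83516446]]
tcp [[323.12579969 235.37923108]]
```

View pics/w3.png

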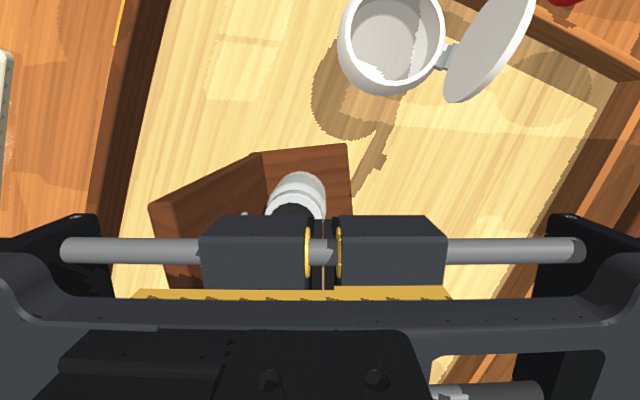

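Emit:
move_arm(
  plan=[
    {"tx": -0.001,"ty": -0.001,"tz": 0.011,"twist": 0},
    {"tx": -0.001,"ty": -0.001,"tz": 0.022,"twist": 0},
    {"tx": -0.001,"ty": -0.001,"tz": 0.022,"twist": 0},
    {"tx": -0.005,"ty": -0.001,"tz": 0.022,"twist": 0},
    {"tx": -0.009,"ty": -0.001,"tz": 0.022,"twist": 0},
    {"tx": -0.012,"ty": -0.001,"tz": 0.022,"twist": 0},
    {"tx": -0.015,"ty": 0,"tz": 0.022,"twist": 5},
    {"tx": -0.018,"ty": 0.001,"tz": 0.022,"twist": 11},
    {"tx": -0.021,"ty": 0.002,"tz": 0.022,"twist": 17},
  ],
)

```text
t: 5.32
eef_pos: [554.6, 92.2, 193.6]
tool_rot: [0.685, 0.729, 0.001, -0.0]
ft_force: [-0.2, 0.8, -0.6]
finger_gap: 0.004
```

```bash
python3 - <<'E'
from h import *
rows([(a,12.5,28,193) for a in (-4,-11,-18,-25,-32,-39,-46,-53,-60,-66)])
E
```

```text
t 5.325 q7 -0.09 pos [554.6  92.2 193.6] yaw 93.6 f [-0.2  0.8 -0.6]
{"tx": -0.004, "ty": 0.001, "tz": 0.001, "twist": 8}, {"tx": -0.008, "ty": 0.002, "tz": 0.001, "twist": 15}, {"tx": -0.011, "ty": 0.002, "tz": 0.001, "twist": 22}, {"tx": -0.015, "ty": 0.002, "tz": 0.001, "twist": 29}, {"tx": -0.019, "ty": 0.002, "tz": 0.001, "twist": 36}, {"tx": -0.022, "ty": 0.001, "tz": 0.001, "twist": 43}, {"tx": -0.026, "ty": -0.001, "tz": 0.001, "twist": 50}, {"tx": -0.029, "ty": -0.003, "tz": 0.001, "twist": 57}, {"tx": -0.032, "ty": -0.005, "tz": 0.001, "twist": 64}, {"tx": -0.035, "ty": -0.007, "tz": 0.001, "twist": 70}
```

Emit:
move_arm(
  plan=[
    {"tx": -0.004,"ty": 0.001,"tz": 0.001,"twist": 8},
    {"tx": -0.008,"ty": 0.002,"tz": 0.001,"twist": 15},
    {"tx": -0.011,"ty": 0.002,"tz": 0.001,"twist": 22},
    {"tx": -0.015,"ty": 0.002,"tz": 0.001,"twist": 29},
    {"tx": -0.019,"ty": 0.002,"tz": 0.001,"twist": 36},
    {"tx": -0.022,"ty": 0.001,"tz": 0.001,"twist": 43},
    {"tx": -0.026,"ty": -0.001,"tz": 0.001,"twist": 50},
    {"tx": -0.029,"ty": -0.003,"tz": 0.001,"twist": 57},
    {"tx": -0.032,"ty": -0.005,"tz": 0.001,"twist": 64},
    {"tx": -0.035,"ty": -0.007,"tz": 0.001,"twist": 70},
  ],
)

```text
t: 6.58
eef_pos: [550.3, 56.9, 192.9]
tool_rot: [0.979, 0.203, 0.002, -0.001]
ft_force: [0.2, 2.9, 0.1]
finger_gap: 0.006
```

```bash
python3 - <<'E'
from h import *
rows([(-66,12.5,28,193),(-66,12.5,28,193),(-66,20,28,193),(-66,26,30,210),(-66,26,40,260),(-60,40,60,300)])
E
```

```text
t 6.575 q7 -1.23 pos [550.3  56.9 192.9] yaw 23.4 f [0.2 2.9 0.1]
{"tx": -0.000, "ty": -0.001, "tz": -0.000, "twist": -1}, {"tx": -0.000, "ty": -0.001, "tz": -0.000, "twist": -1}, {"tx": 0.007, "ty": -0.001, "tz": -0.000, "twist": -1}, {"tx": 0.013, "ty": 0.001, "tz": -0.017, "twist": -1}, {"tx": 0.013, "ty": 0.011, "tz": -0.067, "twist": -1}, {"tx": 0.034, "ty": 0.026, "tz": -0.107, "twist": -7}
```

Emit:
move_arm(
  plan=[
    {"tx": 0.004,"ty": 0,"tz": 0,"twist": 0},
    {"tx": 0.01,"ty": 0,"tz": 0,"twist": 0},
    {"tx": 0.012,"ty": 0,"tz": -0.03,"twist": 0},
    {"tx": 0.012,"ty": 0.005,"tz": -0.08,"twist": -10},
    {"tx": 0.012,"ty": 0.01,"tz": -0.12,"twist": -20},
    {"tx": 0.012,"ty": 0.01,"tz": -0.15,"twist": -30},
    {"tx": 0.012,"ty": 0.01,"tz": -0.15,"twist": -40},
    {"tx": 0.012,"ty": 0.01,"tz": -0.15,"twist": -50},
    {"tx": 0.012,"ty": 0.01,"tz": -0.15,"twist": -60},
    {"tx": 0.012,"ty": 0.01,"tz": -0.15,"twist": -70},
  ],
)

```text
t: 7.82
eef_pos: [565.3, 52.4, 342.8]
tool_rot: [0.683, 0.73, 0.002, -0.0]
ft_force: [0.3, -0.1, -0.7]
finger_gap: 0.009
```

```bash
cat >> h.py <<'E'
def nutangle(p,name=None):
    hsv=cv2.cvtColor(p["img"],cv2.COLOR_RGB2HSV).astype(int)
    c=proj(p,[[*C,202]])[0].round().astype(int); x0,y0=c-42
    H=hsv[max(y0,0):y0+84,max(x0,0):x0+84]; x0,y0=max(x0,0),max(y0,0)
    m=(H[...,0]>12)&(H[...,0]<30)&(H[...,1]>140)&(H[...,2]>120)
    n,l,st,_=cv2.connectedComponentsWithStats(m.astype(np.uint8))
    best=min(range(1,n),key=lambda i:np.linalg.norm(_[i]+[x0,y0]-c) if st[i,4]>100 else 1e9)
    ys,xs=np.where(l==best);P=np.array([at_z(p,(x+x0,y+y0),202)[:2] for x,y in zip(xs,ys)])
    d=P-P.mean(0);v=np.linalg.svd(d,full_matrices=False)[2][0];e=d@v
    print("nut px",c,"n",len(P),"c",P.mean(0).round(1),"ang %.1f (mod 180)"%(np.degrees(np.arctan2(v[1],v[0]))%180),"ext",e.min().round(1),e.max().round(1))
    if name: cv2.imwrite("pics/"+name,cv2.resize(p["img"][y0:y0+84,x0:x0+84,::-1],(420,420)))
E
python3 - <<'E'
from h import *
p=wristcam();nutangle(p);s=state();print(s['eef_pos'],s['q'][6])
E
```

```text
nut px [288 159] n 639 c [528.7  78.8] ang 109.0 (mod 180) ext -34.9 37.3
[565.2492995   52.34894825 342.82631487] -0.021610919416420446
```

```bash
sed -i 's/^C=np.*77.7\])/C=np.array([527.5,78.])/' h.py; python3 - <<'E'
from h import *
rows([(14,35,28,340),(24,35,28,330),(34,35,28,320),(44,35,28,310),(54,35,28,300),(64,32,28,290),(74,28,28,280),(84,26,28,270),(94,24,28,260),(104,24,28,250)])
E
```

```text
t 7.875 q7 -0.02 pos [565.2  52.3 342.8] yaw 94.3 f [ 0.6 -0.1  0.6]
{"tx": 0.068, "ty": -0.014, "tz": 0.003, "twist": -10}, {"tx": 0.071, "ty": -0.021, "tz": 0.013, "twist": -20}, {"tx": 0.073, "ty": -0.029, "tz": 0.023, "twist": -30}, {"tx": 0.073, "ty": -0.037, "tz": 0.033, "twist": -40}, {"tx": 0.072, "ty": -0.044, "tz": 0.043, "twist": -50}, {"tx": 0.069, "ty": -0.049, "tz": 0.053, "twist": -60}, {"tx": 0.064, "ty": -0.052, "tz": 0.063, "twist": -70}, {"tx": 0.060, "ty": -0.056, "tz": 0.073, "twist": -80}, {"tx": 0.056, "ty": -0.060, "tz": 0.083, "twist": -90}, {"tx": 0.052, "ty": -0.064, "tz": 0.093, "twist": -100}
```

Emit:
move_arm(
  plan=[
    {"tx": 0.05,"ty": -0.014,"tz": 0.003,"twist": -10},
    {"tx": 0.071,"ty": -0.021,"tz": 0.013,"twist": -20},
    {"tx": 0.073,"ty": -0.029,"tz": 0.023,"twist": -30},
    {"tx": 0.073,"ty": -0.037,"tz": 0.033,"twist": -40},
    {"tx": 0.072,"ty": -0.044,"tz": 0.043,"twist": -50},
    {"tx": 0.069,"ty": -0.049,"tz": 0.053,"twist": -60},
    {"tx": 0.064,"ty": -0.052,"tz": 0.063,"twist": -70},
    {"tx": 0.06,"ty": -0.056,"tz": 0.073,"twist": -80},
    {"tx": 0.056,"ty": -0.06,"tz": 0.083,"twist": -90},
    {"tx": 0.052,"ty": -0.064,"tz": 0.093,"twist": -100},
  ],
)

```text
t: 9.12
eef_pos: [497.8, 99.6, 249.4]
tool_rot: [-0.127, 0.992, 0.001, 0.001]
ft_force: [-0.8, -0.2, 0.2]
finger_gap: 0.002
```

```bash
python3 - <<'E'
from h import *
rows([(109,23,28,250),(109,23,28,225),(109,23,28,205),(109,23,28,193),(109,23,28,193),(109,19,28,193),(109,16,28,193),(105,14,28,193),(98,13,28,193),(91,13,28,193)])
E
```

```text
t 9.125 q7 1.56 pos [497.8  99.6 249.4] yaw -165.4 f [-0.8 -0.2  0.2]
{"tx": 0.002, "ty": -0.002, "tz": -0.001, "twist": -4}, {"tx": 0.002, "ty": -0.002, "tz": 0.024, "twist": -4}, {"tx": 0.002, "ty": -0.002, "tz": 0.044, "twist": -4}, {"tx": 0.002, "ty": -0.002, "tz": 0.056, "twist": -4}, {"tx": 0.002, "ty": -0.002, "tz": 0.056, "twist": -4}, {"tx": -0.002, "ty": -0.002, "tz": 0.056, "twist": -4}, {"tx": -0.005, "ty": -0.002, "tz": 0.056, "twist": -4}, {"tx": -0.009, "ty": -0.001, "tz": 0.056, "twist": -0}, {"tx": -0.013, "ty": 0.001, "tz": 0.056, "twist": 7}, {"tx": -0.017, "ty": 0.002, "tz": 0.056, "twist": 14}
```

Emit:
move_arm(
  plan=[
    {"tx": 0.002,"ty": -0.002,"tz": 0,"twist": -4},
    {"tx": 0.002,"ty": -0.002,"tz": 0.024,"twist": -4},
    {"tx": 0.002,"ty": -0.002,"tz": 0.044,"twist": -4},
    {"tx": 0.002,"ty": -0.002,"tz": 0.056,"twist": -4},
    {"tx": 0.002,"ty": -0.002,"tz": 0.056,"twist": -4},
    {"tx": -0.002,"ty": -0.002,"tz": 0.056,"twist": -4},
    {"tx": -0.005,"ty": -0.002,"tz": 0.056,"twist": -4},
    {"tx": -0.009,"ty": -0.001,"tz": 0.056,"twist": 0},
    {"tx": -0.013,"ty": 0.001,"tz": 0.056,"twist": 7},
    {"tx": -0.017,"ty": 0.002,"tz": 0.056,"twist": 14},
  ],
)

```text
t: 10.38
eef_pos: [514.1, 106.0, 193.9]
tool_rot: [-0.003, 1.0, 0.001, 0.001]
ft_force: [-1.3, -0.4, 0.8]
finger_gap: 0.009
```

```bash
python3 - <<'E'
from h import *
rows([(a,13,28,193) for a in range(83,10,-8)])
E
```

```text
t 10.375 q7 1.34 pos [514.1 106.  193.9] yaw -179.7 f [-1.3 -0.4  0.8]
{"tx": -0.004, "ty": 0.001, "tz": 0.001, "twist": 7}, {"tx": -0.008, "ty": 0.002, "tz": 0.001, "twist": 15}, {"tx": -0.012, "ty": 0.003, "tz": 0.001, "twist": 23}, {"tx": -0.017, "ty": 0.003, "tz": 0.001, "twist": 31}, {"tx": -0.021, "ty": 0.002, "tz": 0.001, "twist": 39}, {"tx": -0.025, "ty": 0.000, "tz": 0.001, "twist": 47}, {"tx": -0.029, "ty": -0.001, "tz": 0.001, "twist": 55}, {"tx": -0.032, "ty": -0.004, "tz": 0.001, "twist": 63}, {"tx": -0.036, "ty": -0.007, "tz": 0.001, "twist": 71}, {"tx": -0.038, "ty": -0.010, "tz": 0.001, "twist": 79}
```

Emit:
move_arm(
  plan=[
    {"tx": -0.004,"ty": 0.001,"tz": 0.001,"twist": 7},
    {"tx": -0.008,"ty": 0.002,"tz": 0.001,"twist": 15},
    {"tx": -0.012,"ty": 0.003,"tz": 0.001,"twist": 23},
    {"tx": -0.017,"ty": 0.003,"tz": 0.001,"twist": 31},
    {"tx": -0.021,"ty": 0.002,"tz": 0.001,"twist": 39},
    {"tx": -0.025,"ty": 0,"tz": 0.001,"twist": 47},
    {"tx": -0.029,"ty": -0.001,"tz": 0.001,"twist": 55},
    {"tx": -0.032,"ty": -0.004,"tz": 0.001,"twist": 63},
    {"tx": -0.036,"ty": -0.007,"tz": 0.001,"twist": 71},
    {"tx": -0.038,"ty": -0.01,"tz": 0.001,"twist": 79},
  ],
)

```text
t: 11.62
eef_pos: [552.8, 96.7, 193.4]
tool_rot: [0.635, 0.772, 0.002, 0.0]
ft_force: [0.6, 1.8, -0.0]
finger_gap: 0.007
```

```bash
python3 - <<'E'
from h import *
rows([(a,13,28,193) for a in range(3,-64,-8)])
E
```

```text
t 11.625 q7 0.04 pos [552.8  96.7 193.4] yaw 101.1 f [ 0.6  1.8 -0. ]
{"tx": -0.005, "ty": 0.001, "tz": 0.000, "twist": 8}, {"tx": -0.009, "ty": 0.002, "tz": 0.000, "twist": 16}, {"tx": -0.013, "ty": 0.002, "tz": 0.000, "twist": 24}, {"tx": -0.017, "ty": 0.002, "tz": 0.000, "twist": 32}, {"tx": -0.022, "ty": 0.001, "tz": 0.000, "twist": 40}, {"tx": -0.026, "ty": -0.000, "tz": 0.000, "twist": 48}, {"tx": -0.030, "ty": -0.002, "tz": 0.000, "twist": 56}, {"tx": -0.033, "ty": -0.005, "tz": 0.000, "twist": 64}, {"tx": -0.036, "ty": -0.007, "tz": 0.000, "twist": 72}
```

Emit:
move_arm(
  plan=[
    {"tx": -0.005,"ty": 0.001,"tz": 0,"twist": 8},
    {"tx": -0.009,"ty": 0.002,"tz": 0,"twist": 16},
    {"tx": -0.013,"ty": 0.002,"tz": 0,"twist": 24},
    {"tx": -0.017,"ty": 0.002,"tz": 0,"twist": 32},
    {"tx": -0.022,"ty": 0.001,"tz": 0,"twist": 40},
    {"tx": -0.026,"ty": 0,"tz": 0,"twist": 48},
    {"tx": -0.03,"ty": -0.002,"tz": 0,"twist": 56},
    {"tx": -0.033,"ty": -0.005,"tz": 0,"twist": 64},
    {"tx": -0.036,"ty": -0.007,"tz": 0,"twist": 72},
  ],
)

```text
t: 12.75
eef_pos: [553.6, 60.2, 194.0]
tool_rot: [0.968, 0.249, 0.003, -0.001]
ft_force: [1.5, 1.0, 0.6]
finger_gap: 0.006
```

Emit:
move_arm(
  plan=[
    {"tx": 0.004,"ty": 0,"tz": 0,"twist": 0},
    {"tx": 0.01,"ty": 0,"tz": 0,"twist": 0},
    {"tx": 0.012,"ty": 0,"tz": -0.03,"twist": 0},
    {"tx": 0.012,"ty": 0.005,"tz": -0.08,"twist": -10},
    {"tx": 0.012,"ty": 0.01,"tz": -0.12,"twist": -20},
    {"tx": 0.012,"ty": 0.01,"tz": -0.15,"twist": -30},
    {"tx": 0.012,"ty": 0.01,"tz": -0.15,"twist": -40},
    {"tx": 0.012,"ty": 0.01,"tz": -0.15,"twist": -50},
    {"tx": 0.012,"ty": 0.01,"tz": -0.15,"twist": -60},
    {"tx": 0.012,"ty": 0.01,"tz": -0.15,"twist": -70},
  ],
)

```text
t: 14.0
eef_pos: [568.6, 57.3, 344.0]
tool_rot: [0.647, 0.762, 0.003, 0.001]
ft_force: [1.2, -1.1, 0.5]
finger_gap: 0.005
```

```bash
python3 - <<'E'
from h import *
p=wristcam();nutangle(p);s=state();print(s['eef_pos'],s['q'])
for n in("scene","top","wrist"):
    q=p if n=="wrist" else camera(n)
    for k in("foot_face","spindle","jar","bracket_end"):
        print(n,k,[(d["xy"],round(d["confidence"],2)) for d in pinpoint(q,k)][:5])
    if n=="scene":
        for z in (115,122,130,138):print(z,proj(q,[[*C,z+8]]))
        for z in (125,133,149):print(z,proj(q,[[*C,z+8]]))
        cv2.imwrite("pics/s2.png",cv2.resize(q["img"][160:240,265:345,::-1],(560,560),interpolation=2))
E
```

```text
nut px [287 159] n 652 c [528.5  79.3] ang 119.4 (mod 180) ext -34.6 37.4
[568.58248816  57.16256175 344.02768868] [-0.70289516  0.18417302  0.62146915  1.43242095 -0.10968986  1.55406705
  0.08365596]
scene foot_face [([308.9, 193.7], 0.58), ([307.6, 203.4], 0.55)]
scene spindle [([306.9, 202.8], 0.51)]
scene jar [([312.5, 224.5], 0.84), ([383.8, 299.9], 0.8), ([443.5, 251.4], 0.72), ([340.8, 326.9], 0.62), ([420.7, 270.0], 0.58)]
scene bracket_end [([306.1, 192.7], 0.92)]
115 [[308.1689217  202.49703188]]
122 [[308.15686942 201.02120596]]
130 [[308.14300106 199.32326135]]
138 [[308.12903102 197.61315214]]
125 [[308.15168063 200.3858939 ]]
133 [[308.13777427 198.68340304]]
149 [[308.10965407 195.24164464]]
top foot_face []
top spindle [([326.4, 195.7], 0.21)]
top jar [([198.9, 184.4], 0.71), ([190.3, 285.7], 0.68), ([329.8, 195.4], 0.53)]
top bracket_end [([322.9, 180.2], 0.82)]
wrist foot_face [([295.2, 151.7], 0.49)]
wrist spindle [([294.8, 153.6], 0.5), ([293.9, 148.4], 0.34)]
wrist jar [([299.2, 143.3], 0.96)]
wrist bracket_end [([306.5, 150.3], 0.73)]
```

View pics/s2.png

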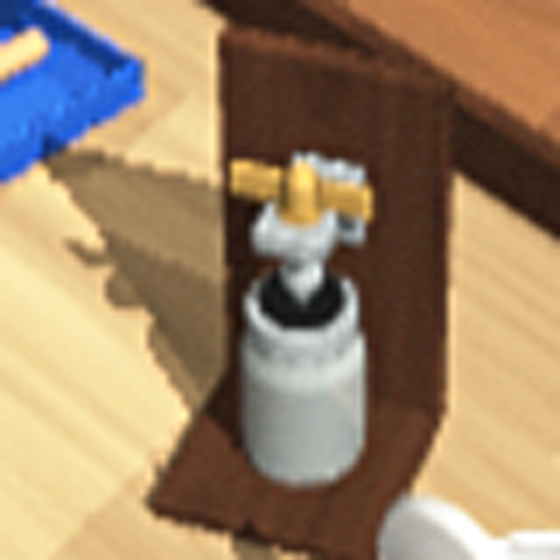

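```bash
cat >> h.py <<'E'
def lin(pos,yaw,n,hold=1):
    s=state(); r=R.from_quat(s["tool_rot"]); x=r.apply([1,0,0]); y0=np.degrees(np.arctan2(x[1],x[0]))
    d=r.inv().apply(np.array(pos)-s["eef_pos"])/1000; tw=-((yaw-y0+180)%360-180)
    print("now",s["t"],s["eef_pos"].round(1),round(y0,1),"total",d.round(3),"twist",round(tw,1),"rows",n)
E
python3 - <<'E'
from h import *
lin((553,-102,175),24,8)
E
```

```text
now 14.75 [568.3  56.8 344.1] 98.8 total [-0.155 -0.04   0.168] twist 74.8 rows 8
```

Emit:
move_arm(
  plan=[
    {"tx": -0.03,"ty": -0.01,"tz": 0,"twist": 9},
    {"tx": -0.07,"ty": -0.02,"tz": 0,"twist": 19},
    {"tx": -0.11,"ty": -0.03,"tz": 0.02,"twist": 29},
    {"tx": -0.14,"ty": -0.038,"tz": 0.05,"twist": 39},
    {"tx": -0.155,"ty": -0.04,"tz": 0.09,"twist": 49},
    {"tx": -0.155,"ty": -0.04,"tz": 0.13,"twist": 59},
    {"tx": -0.155,"ty": -0.04,"tz": 0.168,"twist": 69},
    {"tx": -0.155,"ty": -0.04,"tz": 0.168,"twist": 75},
    {"tx": -0.155,"ty": -0.04,"tz": 0.168,"twist": 75},
    {"tx": -0.155,"ty": -0.04,"tz": 0.168,"twist": 75},
  ],
)

```text
t: 16.0
eef_pos: [553.7, -102.0, 176.0]
tool_rot: [0.978, 0.208, 0.003, -0.001]
ft_force: [0.4, -0.5, -1.4]
finger_gap: 0.007
```

```bash
python3 - <<'E'
from h import *
p=wristcam();s=state();print(s['t'],s['eef_pos'],s['q'])
for k in("foot_face","spindle","jar","bracket_end","board_top","wing_nut"):
    print(k,[(d["xy"],round(d["confidence"],2)) for d in pinpoint(p,k)][:3])
for n,P in {"jar":[*C,22],"lid":[*C,130],"contact141":[*C,141],"spin136":[*C,136],"spin147":[*C,147],"bracket":[*(C+20*np.array([.914,.407])),182],"nut":[*C,184],"board":[*(C-42*np.array([.914,.407])),243]}.items():print(n,proj(p,[P]).round(1))
x,y=proj(p,[[*C,140]])[0].astype(int);x0=max(x-60,0);y0=max(y-60,0);print(x0,y0)
cv2.imwrite("pics/w4.png",cv2.resize(p["img"][y0:y0+120,x0:x0+130,::-1],(650,600),interpolation=2))
E
```

```text
16.05 [ 553.70440072 -101.97439331  175.98290956] [-0.60838184  0.28440262  0.84734677  1.73319611 -0.23081534  1.22105694
 -0.85470813]
foot_face [([97.9, 145.4], 0.71), ([13.8, 118.2], 0.53)]
spindle [([85.4, 150.7], 0.61)]
jar [([164.6, 138.2], 0.85)]
bracket_end [([10.6, 119.0], 0.72), ([22.7, 47.5], 0.23)]
board_top []
wing_nut [([21.6, 158.9], 0.96)]
jar [[165.2 138.4]]
lid [[ 89.  147.4]]
contact141 [[ 77.1 148.8]]
spin136 [[ 82.7 148.2]]
spin147 [[ 70.1 149.7]]
bracket [[ 13.  120.6]]
nut [[ 17.3 156.4]]
board [[-86.6 273.2]]
18 88
```

View pics/w4.png

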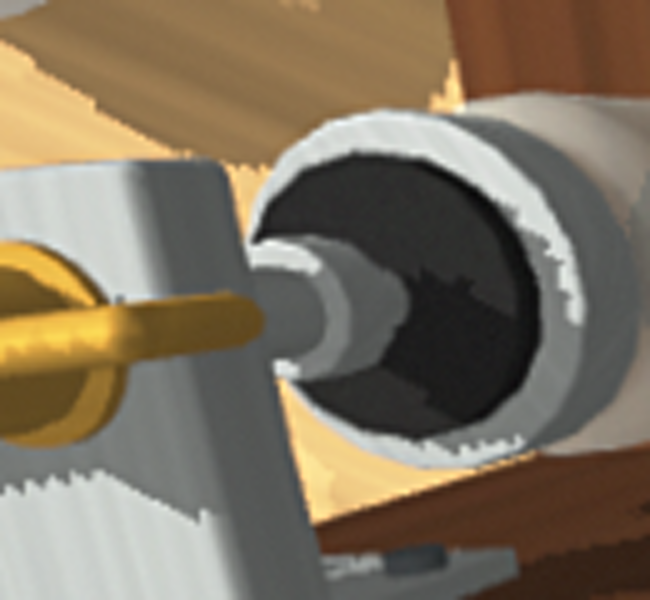

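```bash
cat > ov.py <<'E'
from h import *
import sys
p=wristcam();s=state()
off=np.array(eval(sys.argv[2])) 
K=5;x,y=proj(p,[[*C,140]])[0].astype(int);x0=max(x-60,0);y0=max(y-60,0)
im=cv2.resize(p["img"][y0:y0+120,x0:x0+150,::-1],None,fx=K,fy=K,interpolation=2)
t=np.linspace(0,2*np.pi,60)
def circ(r,z,col):
    q=(proj(p,np.c_[C[0]+off[0]+r*np.cos(t),C[1]+off[1]+r*np.sin(t),np.full(60,z)])-[x0,y0]+.5)*K
    cv2.polylines(im,[q.round().astype(int)],True,col,1)
circ(32,130,(0,255,0));circ(22,130,(0,0,255))
for z,c in((146,(255,0,255)),(141,(255,255,0)),(136,(0,255,255))):circ(10,z,c)
cv2.imwrite("pics/"+sys.argv[1],im)
E
python3 ov.py w5.png "(0,0)"
```

```text
(no output)
```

View pics/w5.png

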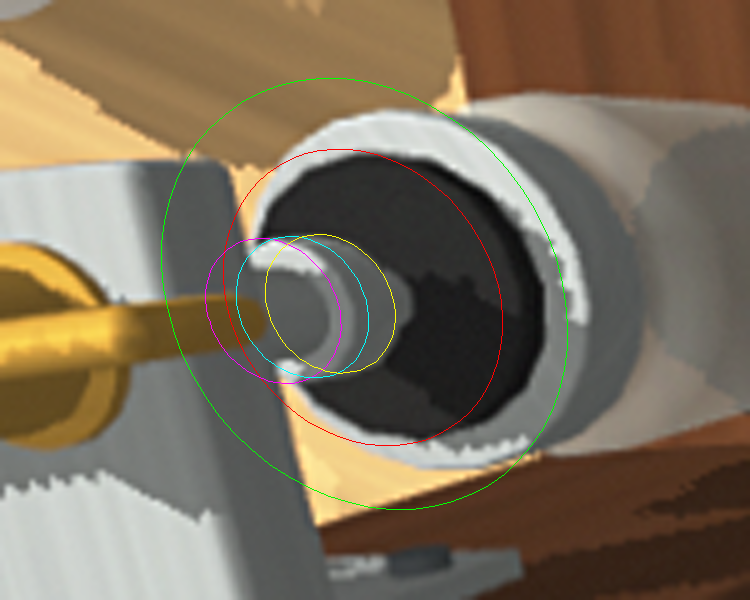

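Emit:
move_arm(
  plan=[
    {"tx": 0.01,"ty": 0.001,"tz": 0.01,"twist": 0},
    {"tx": 0.02,"ty": 0.001,"tz": 0.021,"twist": 0},
    {"tx": 0.02,"ty": 0.001,"tz": 0.021,"twist": 0},
    {"tx": 0.02,"ty": 0.001,"tz": 0.021,"twist": 0},
  ],
)

```text
t: 16.9
eef_pos: [572.1, -95.0, 154.4]
tool_rot: [0.978, 0.207, 0.002, -0.001]
ft_force: [0.8, -0.4, 0.9]
finger_gap: 0.006
```

```bash
sed -i 's/^circ(32.*/circ(27,122,(0,255,0));circ(22,122,(0,0,255))/; s/^for z,c.*/for z,c in((141,(255,0,255)),(136.4,(255,255,0)),(133.5,(0,255,255))):circ(10,z,c)/; s/^K=5/K=6/; s/x0+150/x0+130/; s/y0+120/y0+100/; s/y-60/y-50/' ov.py
python3 ov.py w6.png "(0,0)"; python3 - <<'E'
from h import *
p=wristcam()
for k in("foot_face","spindle","jar","bracket_end","wing_nut"):
    print(k,[(d["xy"],round(d["confidence"],2)) for d in pinpoint(p,k)][:2])
for n,P in {"jar":[*C,22],"foot122":[*C,122],"sp141":[*C,141],"sp136.4":[*C,136.4],"sp133":[*C,133],"bracket":[*(C+20*np.array([.914,.407])),182],"nut":[*C,184]}.items():print(n,proj(p,[P]).round(1))
E
```

```text
foot_face [([79.2, 173.3], 0.95)]
spindle [([65.7, 184.8], 0.84)]
jar [([155.9, 159.0], 0.96)]
bracket_end []
wing_nut []
jar [[155.6 158.9]]
foot122 [[ 78.3 177.2]]
sp141 [[ 55.2 182.7]]
sp136.4 [[ 61.1 181.3]]
sp133 [[ 65.4 180.3]]
bracket [[-21.  161.5]]
nut [[-15.  200.2]]
```

View pics/w6.png

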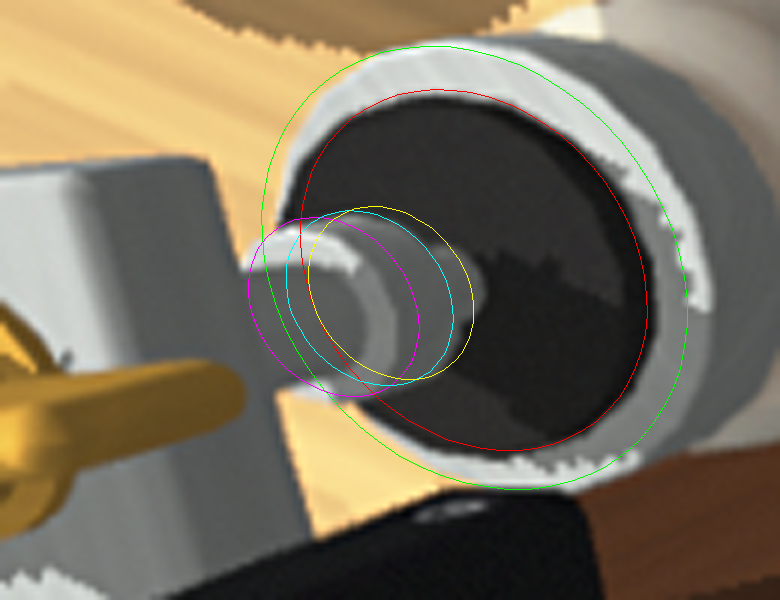

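Emit:
move_arm(
  plan=[
    {"tx": 0,"ty": 0.02,"tz": -0.01,"twist": 0},
    {"tx": 0,"ty": 0.02,"tz": -0.06,"twist": 0},
    {"tx": 0,"ty": 0,"tz": -0.12,"twist": 0},
    {"tx": 0,"ty": -0.05,"tz": -0.18,"twist": 0},
    {"tx": 0,"ty": -0.08,"tz": -0.18,"twist": 0},
    {"tx": 0,"ty": -0.08,"tz": -0.18,"twist": 0},
    {"tx": 0,"ty": -0.08,"tz": -0.18,"twist": 0},
  ],
)

```text
t: 18.12
eef_pos: [538.8, -22.7, 334.9]
tool_rot: [0.978, 0.207, 0.003, -0.001]
ft_force: [0.0, 0.3, -0.3]
finger_gap: 0.004
```

```bash
python3 - <<'E'
from h import *
p=wristcam();nutangle(p);s=state();print(s['t'],s['eef_pos'],s['ft_force'].round(1),abs(s['joint_vel']).max())
print([(d["xy"],d["confidence"]) for d in pinpoint(p,"jar")],proj(p,[[*C,22]]))
print(ticket.close_job())
E
```

```text
nut px [230 157] n 603 c [529.7  76.1] ang 120.5 (mod 180) ext -35.2 36.7
18.175 [538.81680792 -23.24277203 334.64723729] [-0.2 -0.5 -0.7] 0.011495474117204443
[([36.5, 131.8], 0.94), ([265.7, 142.5], 0.75), ([63.0, 28.3], 0.7), ([21.1, 191.5], 0.65)] [[264.8973811  144.02003842]]
the job is handed in; nothing more can be done
None
```

I turned the wing nut clockwise in two strokes with the shut fingertips, about 91° and then 170° (261° in all, about 11.6 mm of spindle travel). I then backed off, lifted clear and handed in at about 18 s of the 58 s. The job reports no verdict.

**Last checks:**
- **Foot on the lid:** close views from the side put the foot's face at lid height, about 121.5 mm against 122 mm.
- **Spring squeeze:** my estimates disagree, but each of the close-view readings falls inside the 1.5–8 mm window.
  - The collar edge gave about 4.5–5 mm.
  - The network's spindle point, and my first rougher reading of the edge, gave about 7–8 mm.
  - The nut's rotation, with the stated 3–9 mm start, allows 4.6 mm at most. By itself it would also have allowed no contact. I therefore take the true squeeze to be about 4.5 mm.
- **Nut:** it stayed where I left it, reading 119.4° and then 120.5°, which is within measurement noise.
- **Jar:** it still stood on the press axis, within about 2 pixels of where it should appear.
- **Forces:** the wrist force read at most 3 N at the end of each call while pushing, and close to zero at hand-in. The robot was touching nothing then.
- **Not checked:** I did not measure the positions of the tray, spoon, pot and sieve at the end. The arm stayed clear of them throughout.

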